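# Lantern battery cap: wake the check, then hold the bayonet cap at half-turn

## Task

Start the camping lantern's battery check by pressing its three round keys one at a time, fully down, from the smallest to the largest. Then take the bayonet cap out of the clear tray, drop its two lugs into the slots of the lantern's battery bay, push it down flush against the spring and twist it clockwise halfway, until its grip bar points at the two rib marks on the deck, never on into the lock, which clicks at a quarter turn. Finish while still gripping and holding the cap there, pressed flush and on the marks, and leave the jar, headlamp, bottle opener and carabiner where they lie.

Things in the scene. Friction and masses are not known exactly. Their poses are not given: they have to be found in the camera images.
- lantern: Grey flat camping lantern, a box 130 (x) x 260 (y) x 70 mm high, fixed to the shelf; origin at the centre of its underside, z up. Its flat top (the deck, 70 mm up) has the round battery bay, centred 72 mm to +y of the origin, and a row of three keys on the line x = 0 at y = -8, -56 and -104 mm, in any order. All parts on the deck turn with the lantern.
- lantern_bay (a point): Centre of the mouth of the battery bay, at deck level; axes as the lantern's. Hole of radius 24 mm through the 10 mm thick deck, with two slots 18 mm wide that run out along the lantern's +x and -x to 34.5 mm from the centre. With the cap flush its lugs are 4 mm below the deck's underside; it then turns freely clockwise (from above) from the slots; anticlockwise a stop blocks it.
- spring_plate (a joint): Sprung steel plate in the bay (radius 20 mm, top 12 mm below the deck) that pushes the cap up. 0 = up, grows in m as it is pressed down: 3 N when first touched, about 6.5 N with the cap flush (0.008 m). Let go part-way round, the cap rises 4 mm.
- lock_boss: Two small fixed 7 mm square bosses, 46 mm either side of the bay centre along the lantern's y: the lock position, a quarter turn from the slots, where the lugs spring up into pockets with a click. Within about 17 degrees of it the cap counts as locked. Origin at the bay centre at deck level, axes as the lantern's.
- halfway_mark: The halfway mark: two fixed steel ribs on the deck (14 x 5 x 3 mm), 45 to 59 mm either side of the bay centre. Origin at the bay centre at deck level; its x axis is the line through both ribs, 45 degrees clockwise (from above) of the lantern's x axis. The cap's x axis must lie along this line, either way round.
- cap: Loose bayonet cap, 120 g, upright in the tray, alike after a half turn. Origin: centre of its underside, z up. Stem radius 21 mm, z 0 to 20; two lugs at its foot along the cap's x, 62 mm over both, 10 wide, z 0 to 6; aluminium flange radius 40, z 20 to 26; black upright grip bar along x, 60 long x 16 thick, z 26 to 56. Flush in the bay, the flange lies on the deck, the origin 20 mm below it.
- tray: Clear polypropylene tray 180 (x) x 140 (y) x 22 mm with 3 mm walls and floor, fixed; origin at the centre of its underside.
- key_small_top (a point): Centre of the top of the small round grey key (diameter 14 mm), 14 mm above the deck when up; stands in a black collar of 30 mm diameter that rises 4 mm from the deck. The key moves straight down 6 mm.
- key_medium_top (a point): Centre of the top of the medium round grey key (diameter 22 mm), 14 mm above the deck when up; stands in a black collar of 38 mm diameter that rises 4 mm from the deck. The key moves straight down 6 mm.
- key_large_top (a point): Centre of the top of the large round grey key (diameter 30 mm), 14 mm above the deck when up; stands in a black collar of 46 mm diameter that rises 4 mm from the deck. The key moves straight down 6 mm.
- key_small (a joint): Travel of the small key: 0 up, 0.006 m fully down; springs back. Needs 1.5 N to start and 5 N fully down.
- key_medium (a joint): Travel of the medium key: 0 up, 0.006 m fully down; springs back. Needs 1.5 N to start and 5 N fully down.
- key_large (a joint): Travel of the large key: 0 up, 0.006 m fully down; springs back. Needs 1.5 N to start and 5 N fully down.
- jar: Bystander: glass jar with steel lid, radius 36, 95 mm high, origin under its centre.
- headlamp: Bystander: black headlamp, 45 x 78 x 40 mm, origin under its centre.
- opener: Bystander: stainless bottle opener, flat, 125 x 44 x 6 mm, lying on the shelf.
- carabiner: Bystander: purple carabiner, 84 x 46 x 10 mm, lying on the shelf.
Not all that is in view belongs to the job. Leave any blue or turquoise look-alike of the cap alone.

How it is judged:
By the outcome, as a careful person would: the job done as asked, in the order asked, and still so for the second after the job is handed in, while the arm keeps its last pose, push and grip.
It also fails if it takes over 61 s, if anything falls off the work surface, if the arm or the gripper's body presses on something with over 40 N, if the wrist force passes 120 N, or if a joint passes its speed limit or range.

## Robot

A 7-joint arm with a two-finger parallel gripper is mounted at the origin on the work surface. World frame = base frame: x ahead of the robot, y to its left, z up, the work surface at z = 0. Lengths are in m, angles in degrees, forces in N, time in s.
With the tool pointing down it reaches from about 0.425 to 0.825 m from the base axis. Payload 3.6 kg.
Tool frame: the origin (TCP) lies at the very end of the fingers, on their centre line; the grasp point (between the pads) lies 19 mm behind it; z points along the fingers, x is the direction in which the jaws open and shut, and the axes are right-handed (so a half turn about z gives the same grasp; the last joint's range is limited). The gripper opens to 93 mm and grips with 3 to 60 N. Pads are 15 mm wide; open, the fingers measure 128 mm over their backs; the gripper's body (75 mm by 188 mm) begins 65 mm behind the grasp point.
Start: joints at [-68.44, 35.231, -0.722, 81.555, 0.464, 63.22, -2.315], TCP at [0.255, 0.598, 0.219] pointing down, gripper open.
Joint ranges: [-178.69, 178.69], [-17.37, 117.87], [-77.05, 75.6], [15.02, 138.74], [-78.02, 258.01], [0.78, 113.62], [-162.83, 162.83]. Speed limits (degrees/s): [159.86, 159.86, 180, 180, 180, 180, 180].

## Interface

Orientations are given as [roll, pitch, yaw] about the fixed x, y, z axes, in that order (R = Rz(yaw) Ry(pitch) Rx(roll)).
In Python, from cell import get_state, read_camera, get_calibration, hand_in gives the robot as it stands.
- The arm moves only by the tool move_arm, never from a script. Its argument "increments" is a list of rows, each a list of 3 entries, a list of its own where there are three numbers: the shift along the tool's x, y, z in m, then the turn about the tool's z in degrees, then the opening, from -1 (shut) to 1 (fully open), so that 0 is half open. In form: [[[tx, ty, tz], twist, claw], ...]. A call has 1 to 8 rows; each row shifts and turns the pose as measured when the row begins, along the tool's axes as they then stand; what a row does not reach is not made up. A row lasts 1/12 s, in which the tool goes at most 41.7 mm and 7.16 degrees, less where a joint would pass 70% of its speed; a pose out of reach is approached as far as the arm can. A call with a gripper value outside its range is refused whole. The fingers move at their own pace and stop on an object; "force" is the grip in N (left out, the last holds). Time passes only in rows, so rows that do not move let the fingers close. It gives the time, the measured TCP pose, the force and the opening at its end, in the units of the state.
- get_state(): the state, without advancing time (a new reading comes with each control period).
- read_camera(name): name is "side" or "top"; returns the picture (400x640x3 uint8, red, green, blue); there is no depth.
- get_calibration(name): a dict with "K" (3x3 intrinsics, pixels), "world_from_camera" (4x4, takes a point from camera to world coordinates). Camera axes: x right, y down, z forward; pixel columns grow to the right and rows downward; lengths in m; the calibration is good to about 2 mm. A picture is of the moment at which its call begins. get_calibration takes no time and is no camera call.
- hand_in(): hands the job in, once; it reports no verdict.
The state is a dict: "time_s": time; "qpos": joint angles; "joint_velocities": joint speeds; "effort": joint torques, N m; "tcp_pos": TCP position; "tcp_rot": TCP orientation; "contact_force": force on the tool from outside, world axes, zero at the start; "wrist_torque": the same for the moment, N m; "opening": opening from 0.0 (shut) to 1.0 (fully open).
Only numpy, scipy, OpenCV 4.12 (cv2) and the standard library are available. Lean on these libraries where they do the work, as an engineer would, in place of code of your own. Each camera call takes 0.05 s, during which the arm holds its last target.

## Working session

There is one attempt and no reset: what is moved stays moved. The work goes in short steps, Python scripts to look and compute and a tool call to move; the robot and the scene stay as the last step left them, time stands still between calls to the robot, and variables do not carry over. Pictures are saved under pics/ and viewed, and the job is handed in when it is done.

Besides the shell and the picture viewer there is one more tool, called after ">>>" in YAML: its name, and indented under it one key for each argument. move_arm: Moves the arm, as the interface text tells. Its arguments: {"type":"object","properties":{"increments":{"type":"array"},"force":{"type":"number"}},"required":["increments"]}

```bash
ls; mkdir -p pics; python3 - <<'E'
from cell import *
import cv2,json
print(get_state())
for n in("side","top"):
    im=read_camera(n); cv2.imwrite(f"pics/{n}0.png",im[:,:,::-1]); c=get_calibration(n); print(n,c)
E
```

```text
pics
{'time_s': 0.0, 'qpos': array([-68.44060915,  35.28835203,  -0.7234399 ,  81.64025737,
         0.46488594,  63.21901557,  -2.3132026 ]), 'joint_velocities': array([0.02362297, 0.00204408, 0.07098957, 0.1517115 , 0.00678855,
       0.01245957, 0.08991276]), 'effort': array([-4.13558928e-05, -4.58949924e+01,  2.09356332e-01, -1.65741831e+01,
       -6.09959965e-02,  2.05112819e-02,  2.30972346e-04]), 'tcp_pos': array([0.25446871, 0.59726414, 0.21749748]), 'tcp_rot': array([1.79997586e+02, 1.44717709e-01, 6.69284499e+01]), 'contact_force': array([-0.04844986,  0.37737698,  0.07651741]), 'wrist_torque': array([ 0.0245949 , -0.02188607,  0.02062403]), 'opening': 1.001119686552598}
side {'K': array([[492.58866821,   0.        , 318.2481255 ],
       [  0.        , 492.58866821, 197.03496644],
       [  0.        ,   0.        ,   1.        ]]), 'world_from_camera': array([[ 0.81570225, -0.27873326,  0.50689013, -0.11154398],
       [-0.57826934, -0.4160952 ,  0.70176161, -0.96019784],
       [ 0.01531025, -0.86554754, -0.50059269,  0.77871461],
       [ 0.        ,  0.        ,  0.        ,  1.        ]])}
top {'K': array([[428.95731196,   0.        , 317.2122114 ],
       [  0.        , 428.95731196, 191.21031577],
       [  0.        ,   0.        ,   1.        ]]), 'world_from_camera': array([[-1.70565517e-03, -9.97002895e-01,  7.73454512e-02,
         5.28769424e-01],
       [-9.99780688e-01,  8.57677390e-05, -2.09420256e-02,
         5.25960761e-02],
       [ 2.08726264e-02, -7.73642083e-02, -9.96784386e-01,
         1.19765663e+00],
       [ 0.00000000e+00,  0.00000000e+00,  0.00000000e+00,
         1.00000000e+00]])}
```

View pics/side0.png

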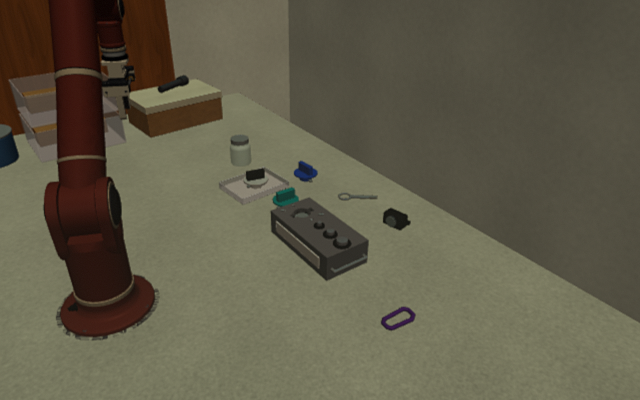

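View pics/top0.png

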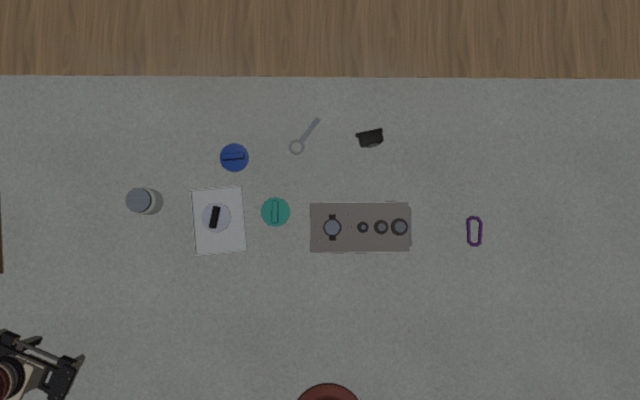

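The top view shows the candidates: the black-barred aluminium cap in the tray at (216,217), a turquoise look-alike at (275,212) and a blue one at (234,157). I choose (216,217). The lantern is at about (360,227), with the bay at (332,228) and the keys at about (363,228), (381,227) and (400,227). I'll check these in close crops.

```bash
python3 - <<'E'
import cv2,numpy as np
t=cv2.imread("pics/top0.png");s=cv2.imread("pics/side0.png")
f=lambda im,k:cv2.convertScaleAbs(cv2.resize(im,None,fx=k,fy=k,interpolation=cv2.INTER_CUBIC),alpha=1.4)
cv2.imwrite("pics/c1.png",f(t[195:260,185:305],6)); cv2.imwrite("pics/c2.png",f(t[195:260,300:420],6))
cv2.imwrite("pics/c3.png",f(s[155:280,215:375],5)[:600])
E
```

```text
(no output)
```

View pics/c1.png

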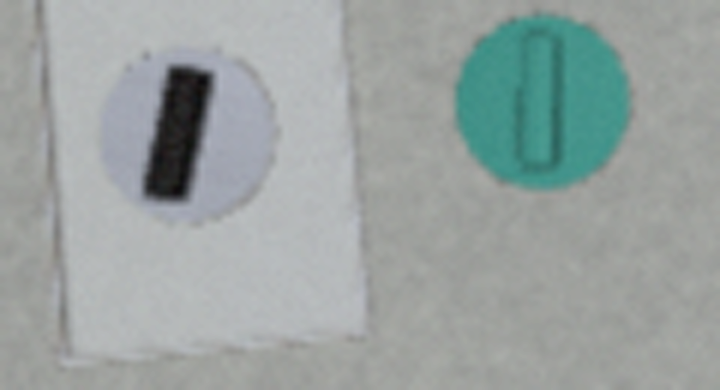

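View pics/c2.png

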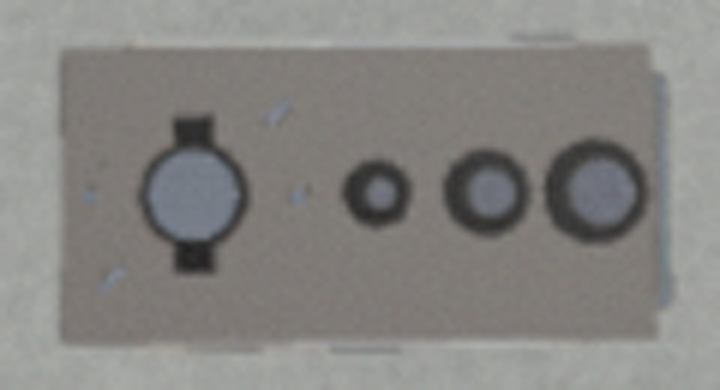

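View pics/c3.png

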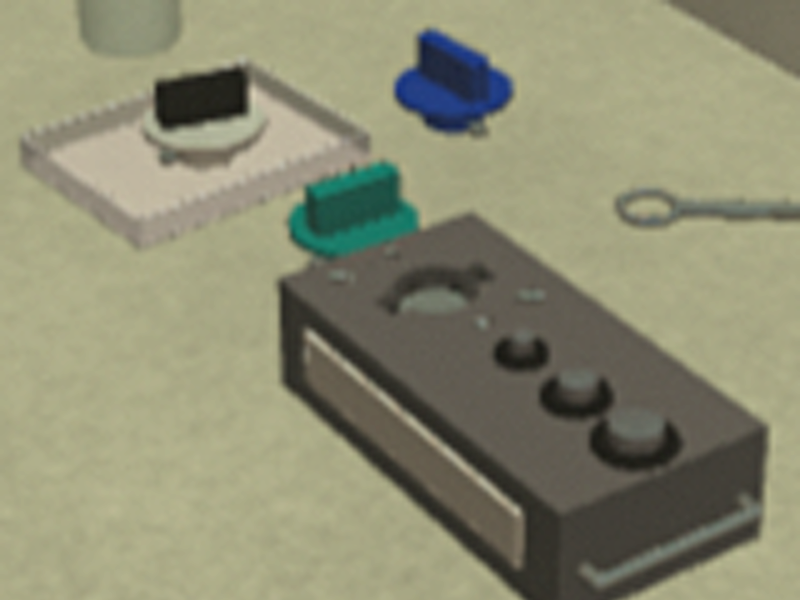

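```bash
cat > h.py <<'E'
import numpy as np,cv2
from cell import get_calibration
C={n:get_calibration(n) for n in("side","top")}
def ray(n,uv):
    c=C[n];T=c["world_from_camera"];d=T[:3,:3]@np.linalg.solve(c["K"],[uv[0],uv[1],1]);return T[:3,3],d
def plane(n,uv,z):
    o,d=ray(n,uv);return o+d*(z-o[2])/d[2]
def tri(ut,us):
    (a,d),(b,e)=ray("top",ut),ray("side",us)
    s=np.linalg.lstsq(np.c_[d,-e],b-a,rcond=None)[0];p=a+s[0]*d;q=b+s[1]*e
    return (p+q)/2,np.linalg.norm(p-q)*1e3
def blobs(m,roi,minA=4):
    x0,y0,x1,y1=roi;mm=np.zeros_like(m);mm[y0:y1,x0:x1]=m[y0:y1,x0:x1]
    n,l,st,ce=cv2.connectedComponentsWithStats(mm.astype(np.uint8))
    return [(st[i,4],ce[i].round(2),st[i,:4],l==i) for i in range(1,n) if st[i,4]>=minA]
E
python3 - <<'E'
from h import *
t=cv2.imread("pics/top0.png").astype(int);s=cv2.imread("pics/side0.png").astype(int)
print("pix top",{k:t[v[1],v[0]] for k,v in dict(deck=(345,215),key=(400,226),plate=(332,227),collar=(391,227),bar=(215,217),fl=(222,222),tray=(220,240),rib=(346,214)).items()})
# bluish on deck
m=(t[...,0]-t[...,2]>5)
for a in blobs(m,(308,200,410,255),2):print("blue",a[:3])
m=t.max(2)<60
for a in blobs(m,(308,200,415,255)):print("dark",a[:3])
for a in blobs(m,(195,190,245,255)):
    print("bar",a[:3]);ys,xs=np.nonzero(a[3]);print(cv2.minAreaRect(np.c_[xs,ys].astype(np.float32)))
    q=plane("top",a[1],0.059)
    P=np.array([plane("top",p,0.059)[:2] for p in zip(xs,ys)]);w,v=np.linalg.eigh(np.cov(P.T));print("ctr",P.mean(0),"long dir deg",np.degrees(np.arctan2(v[1,1],v[0,1])),np.sqrt(w*12))
hs=s.max(2)<45
for a in blobs(hs,(235,160,275,190)):print("side bar",a[:3])
deck=(abs(t[...,2]-t[345-345+215,345][2])<14)&(t[...,2]-t[...,0]>4)
for a in blobs(deck,(305,195,415,258),500):
    cs=cv2.findContours(a[3].astype(np.uint8),0,2)[0];r=cv2.minAreaRect(max(cs,key=len));print("deck",a[1],a[2],r)
    print([plane("top",p,.07).round(4) for p in cv2.boxPoints(r)])
k=lambda x,y:((x+.5)/6-.5+300,(y+.5)/6-.5+195)
g=lambda x,y:((x+.5)/5-.5+215,(y+.5)/5-.5+155)
for n,a,b in [("small",(380,193),(521,340)),("med",(492,192),(580,380)),("large",(602,191),(638,425))]:print(n,tri(k(*a),g(*b)))
k1=lambda x,y:((x+.5)/6-.5+185,(y+.5)/6-.5+195)
for n,a,b in [("bar end far-top",(192,67),(244,73)),("bar end near",(165,197),(157,84))]:print(n,tri(k1(*a),g(*b)))
print("deck corner",tri(k(62,48),g(473,213)),tri(k(657,340),g(562,513)),tri(k(62,343),g(282,282)),tri(k(648,46),g(765,428)))
E
```

```text
pix top {'deck': array([98, 93, 92]), 'key': array([89, 82, 79]), 'plate': array([95, 87, 83]), 'collar': array([45, 45, 46]), 'bar': array([26, 27, 27]), 'fl': array([126, 117, 115]), 'tray': array([133, 133, 130]), 'rib': array([94, 92, 90])}
blue (np.int32(6), array([345.67, 213.17]), array([345, 212,   3,   4], dtype=int32))
blue (np.int32(181), array([331.6 , 227.17]), array([324, 220,  16,  15], dtype=int32))
blue (np.int32(77), array([400.05, 226.4 ]), array([396, 222,  10,  10], dtype=int32))
blue (np.int32(10), array([363. , 226.8]), array([362, 225,   3,   4], dtype=int32))
blue (np.int32(37), array([381.73, 226.78]), array([379, 224,   7,   7], dtype=int32))
blue (np.int32(3), array([314.33, 227.33]), array([314, 227,   2,   2], dtype=int32))
blue (np.int32(3), array([349.33, 227.33]), array([349, 227,   2,   2], dtype=int32))
blue (np.int32(4), array([318.  , 241.25]), array([317, 240,   3,   3], dtype=int32))
dark (np.int32(110), array([332.24, 227.5 ]), array([323, 215,  18,  26], dtype=int32))
dark (np.int32(117), array([397.75, 226.41]), array([391, 218,  17,  17], dt
[... 841 characters left out ...]
59452082113))
med (array([ 0.52288467, -0.13818989,  0.08103706]), np.float64(0.39074207998133514))
large (array([ 0.5231306 , -0.18605641,  0.0809863 ]), np.float64(0.6391266181786112))
bar end far-top (array([0.57729847, 0.29609274, 0.05681627]), np.float64(3.2726129204372754))
bar end near (array([0.51998702, 0.30620266, 0.06068371]), np.float64(3.6605147709396135))
deck corner (array([0.58577484, 0.04850719, 0.06872631]), np.float64(1.310758493966944)) (array([ 0.45828311, -0.21143797,  0.07032881]), np.float64(0.4224532929679512)) (array([0.45766572, 0.04820462, 0.06633096]), np.float64(0.05658861136279668)) (array([ 0.58643287, -0.20993433,  0.06825547]), np.float64(1.568210171028032))
```

```bash
python3 - <<'E'
from h import *
t=cv2.imread("pics/top0.png").astype(int)
for n,u in dict(s=(363.1,226.8),m=(381.73,226.78),l=(400.05,226.4)).items():print(n,plane("top",u,.084).round(4))
for n,u in dict(cs=(362,227),cm=(380.5,226.6),cl=(399,226)).items():print(n,plane("top",u,.074).round(4))
for n,u in dict(bossL=(314.33,227.33),bossR=(349.33,227.33),slots=(331.7,227.5),plate=(331.6,227.17),ribA=(345.67,213.17),ribB=(318,241.25)).items():print(n,plane("top",u,.07 if n!="plate" else .058).round(4))
# flange
im=t;m=(t[...,0]-t[...,2]>6)|(t.max(2)<60)
for a in blobs(m,(195,195,240,245),50):
    c=max(cv2.findContours(a[3].astype(np.uint8),0,1)[0],key=len);(x,y),r=cv2.minEnclosingCircle(c);e=cv2.fitEllipse(c)
    print("flange",a[:3],(x,y,r),e,plane("top",(x,y),.029),plane("top",e[0],.029))
E
```

```text
s [ 0.5226 -0.0897  0.084 ]
m [ 0.5226 -0.1382  0.084 ]
l [ 0.5234 -0.1859  0.084 ]
cs [ 0.522  -0.0881  0.074 ]
cm [ 0.523  -0.1367  0.074 ]
cl [ 0.5245 -0.1853  0.074 ]
bossL [0.5214 0.0366 0.07  ]
bossR [ 0.5212 -0.0552  0.07  ]
slots [ 0.5208 -0.0089  0.07  ]
plate [ 0.5216 -0.0093  0.058 ]
ribA [ 0.5583 -0.0459  0.07  ]
ribB [0.4851 0.0271 0.07  ]
flange (np.int32(634), array([215.5 , 216.94]), array([202, 202,  29,  30], dtype=int32)) (215.3734893798828, 216.72288513183594, 14.72773265838623) ((215.49559020996094, 216.95152282714844), (27.627023696899414, 28.19448471069336), 27.99308204650879) [0.55019861 0.30392415 0.029     ] [0.54958019 0.30358491 0.029     ]
```

The cap's identity is confirmed: white flange, black bar, in the tray. Heights also agree with the text, with key tops at about 0.081–0.084, the deck at 0.068–0.070 and the bar top at about 0.059. Now I'll move towards the small key.

>>> move_arm:
  increments:
    - [[-0.026,0.0255,0.002],0,-1]
    - [[-0.026,0.0255,0.002],0,-1]
    - [[-0.026,0.0255,0.002],0,-1]
    - [[-0.026,0.0255,0.002],0,-1]
    - [[-0.026,0.0255,0.002],0,-1]
    - [[-0.026,0.0255,0.002],0,-1]
    - [[-0.026,0.0255,0.002],0,-1]
    - [[-0.026,0.0255,0.002],0,-1]
  force: 20

```text
time_s: 0.77
tcp_pos: [0.3569, 0.3237, 0.195]
tcp_rot: [-179.5, 0.3, 68.1]
contact_force: [1.0, 0.7, 0.1]
opening: 0.475
```

>>> move_arm:
  increments:
    - [[-0.028,0.027,0.003],0,-1]
    - [[-0.028,0.027,0.003],0,-1]
    - [[-0.028,0.027,0.003],0,-1]
    - [[-0.028,0.027,0.003],0,-1]
    - [[-0.028,0.027,0.003],0,-1]
    - [[-0.028,0.027,0.003],0,-1]
    - [[-0.028,0.027,0.003],0,-1]
    - [[-0.028,0.027,0.003],0,-1]

```text
time_s: 1.43
tcp_pos: [0.4749, 0.0208, 0.1684]
tcp_rot: [-179.4, 0.3, 68.3]
contact_force: [0.8, 0.7, -0.5]
opening: 0.004
```

>>> move_arm:
  increments:
    - [[-0.02,0.02,0.0],0,-1]
    - [[0,0,0],0,-1]

```text
time_s: 1.6
tcp_pos: [0.488, -0.0169, 0.1673]
tcp_rot: [-179.6, 0.6, 67.5]
contact_force: [-0.4, 0.6, 1.1]
opening: 0.001
```

>>> move_arm:
  increments:
    - [[-0.018,0.02,0.015],0,-1]
    - [[-0.018,0.02,0.015],0,-1]
    - [[-0.018,0.02,0.015],0,-1]
    - [[0,0,0.01],0,-1]
    - [[0,0,0],0,-1]

```text
time_s: 2.02
tcp_pos: [0.5233, -0.0925, 0.1095]
tcp_rot: [-179.5, 0.5, 67.4]
contact_force: [-0.1, 0.7, -0.4]
opening: 0.004
```

>>> move_arm:
  increments:
    - [[0.0027,-0.002,0.012],0,-1]
    - [[0,0,0.006],0,-1]
    - [[0,0,0],0,-1]

```text
time_s: 2.27
tcp_pos: [0.5214, -0.0866, 0.091]
tcp_rot: [-179.4, 0.4, 67.5]
contact_force: [0.3, 0.4, 0.0]
opening: 0.004
```

```bash
cat > look.py <<'E'
import sys;from h import *
from cell import *
def show(tag,cam,roi,k):
    im=read_camera(cam)[:,:,::-1];x0,y0,x1,y1=roi
    cv2.imwrite(f"pics/{tag}_full.png",im)
    cv2.imwrite(f"pics/{tag}.png",cv2.convertScaleAbs(cv2.resize(im[y0:y1,x0:x1],None,fx=k,fy=k,interpolation=cv2.INTER_CUBIC),alpha=1.5))
if __name__=="__main__":
    show(sys.argv[1],sys.argv[2],list(map(int,sys.argv[3].split(","))),int(sys.argv[4]))
    s=get_state();print(s["time_s"],s["tcp_pos"].round(4),s["tcp_rot"].round(2),s["contact_force"].round(2),s["opening"])
E
python3 look.py k1 side 260,140,380,260 5
```

```text
2.3167 [ 0.5215 -0.0861  0.0914] [-179.4     0.41   67.51] [-0.44  0.02 -0.34] 0.005426866800795589
```

View pics/k1.png

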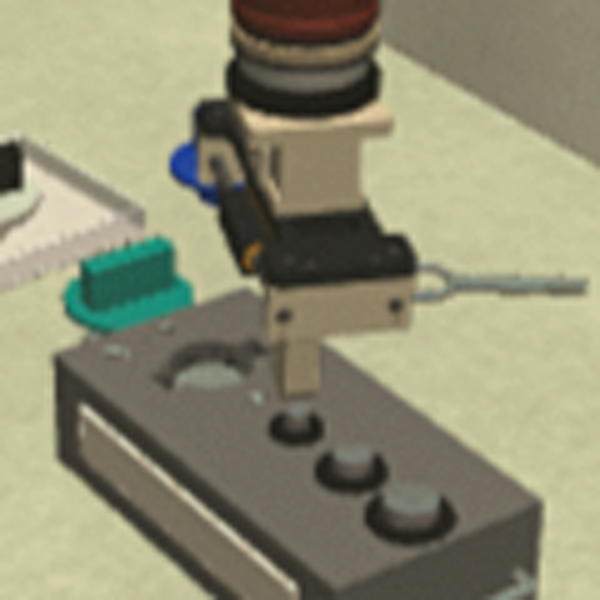

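>>> move_arm:
  increments:
    - [[-0.0022,0.002,0.004],0,-1]
    - [[0,0,0.005],0,-1]
    - [[0,0,0.005],0,-1]
    - [[0,0,0.004],0,-1]

```text
time_s: 2.65
tcp_pos: [0.524, -0.0874, 0.0775]
tcp_rot: [-179.7, 0.3, 67.7]
contact_force: [-9.1, 1.2, 41.0]
opening: 0.004
```

>>> move_arm:
  increments:
    - [[0,0,-0.01],0,-1]
    - [[0,0,-0.01],0,-1]
    - [[-0.0155,0.006,0],0,-1]
    - [[-0.0155,0.006,0],0,-1]
    - [[-0.0155,0.006,0],0,-1]
    - [[0,0,0],0,-1]

```text
time_s: 3.15
tcp_pos: [0.5259, -0.1369, 0.1012]
tcp_rot: [180.0, 0.1, 68.0]
contact_force: [-0.4, -1.4, 0.7]
opening: 0.011
```

```bash
python3 look.py k2 side 260,140,380,260 5
```

```text
3.2 [ 0.5261 -0.1344  0.101 ] [-1.7996e+02  4.0000e-02  6.8080e+01] [-0.87 -0.36 -0.01] 0.0022183152104791755
```

View pics/k2.png

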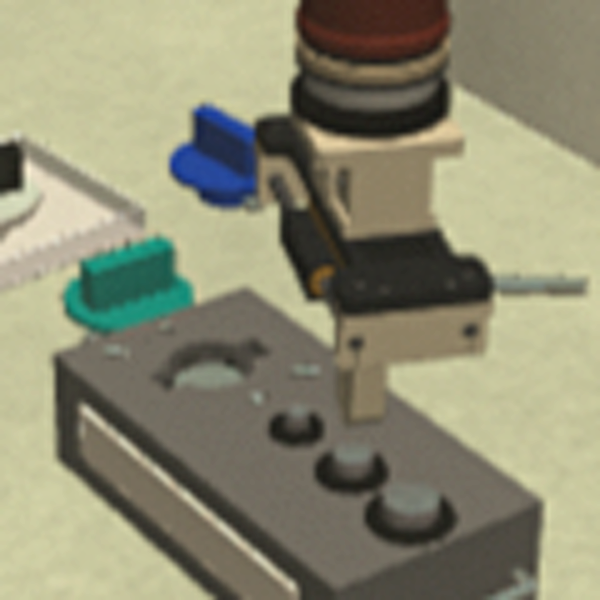

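>>> move_arm:
  increments:
    - [[-0.0034,-0.0018,0.008],0,-1]
    - [[0,0,0.006],0,-1]
    - [[0,0,0.003],0,-1]
    - [[0,0,0],0,-1]

```text
time_s: 3.53
tcp_pos: [0.5237, -0.1334, 0.0824]
tcp_rot: [-180.0, -0.1, 68.3]
contact_force: [-0.5, -1.2, 3.5]
opening: 0.003
```

>>> move_arm:
  increments:
    - [[0,0,0.003],0,-1]
    - [[0,0,0.002],0,-1]

```text
time_s: 3.7
tcp_pos: [0.5238, -0.1333, 0.078]
tcp_rot: [180.0, -0.0, 68.4]
contact_force: [-4.5, 0.8, 20.7]
opening: 0.004
```

>>> move_arm:
  increments:
    - [[0,0,0.0015],0,-1]

```text
time_s: 3.78
tcp_pos: [0.5239, -0.1333, 0.0781]
tcp_rot: [180.0, -0.0, 68.4]
contact_force: [-5.5, -0.4, 19.0]
opening: 0.006
```

>>> move_arm:
  increments:
    - [[0,0,-0.01],0,-1]
    - [[0,0,-0.01],0,-1]
    - [[-0.016,0.0062,0],0,-1]
    - [[-0.016,0.0062,0],0,-1]
    - [[-0.016,0.0062,0],0,-1]
    - [[0,0,0],0,-1]

```text
time_s: 4.28
tcp_pos: [0.525, -0.1805, 0.0999]
tcp_rot: [-180.0, -0.3, 68.9]
contact_force: [-0.2, -0.9, -0.0]
opening: 0.006
```

>>> move_arm:
  increments:
    - [[0,0,0.006],0,-1]
    - [[0,0,0],0,-1]

```text
time_s: 4.45
tcp_pos: [0.5248, -0.1787, 0.0932]
tcp_rot: [-179.9, -0.4, 68.8]
contact_force: [-0.6, -0.4, 0.3]
opening: 0.005
```

>>> move_arm:
  increments:
    - [[-0.007,0.001,0.004],0,-1]
    - [[0,0,0.003],0,-1]
    - [[0,0,0.003],0,-1]
    - [[0,0,0],0,-1]

```text
time_s: 4.78
tcp_pos: [0.5236, -0.1819, 0.0817]
tcp_rot: [-179.9, -0.5, 69.2]
contact_force: [-0.3, -1.8, 2.8]
opening: 0.004
```

>>> move_arm:
  increments:
    - [[0,0,0.002],0,-1]

```text
time_s: 4.87
tcp_pos: [0.5237, -0.1819, 0.08]
tcp_rot: [-179.9, -0.5, 69.2]
contact_force: [-0.4, -0.4, 4.3]
opening: 0.004
```

>>> move_arm:
  increments:
    - [[0,0,0.003],0,-1]

```text
time_s: 4.95
tcp_pos: [0.5238, -0.182, 0.0779]
tcp_rot: [-179.9, -0.5, 69.2]
contact_force: [-7.5, 0.8, 30.4]
opening: 0.01
```

>>> move_arm:
  increments:
    - [[0,0,0.0015],0,-1]

```text
time_s: 5.03
tcp_pos: [0.5238, -0.182, 0.0781]
tcp_rot: [-179.9, -0.5, 69.2]
contact_force: [-4.2, 0.7, 16.7]
opening: 0.008
```

>>> move_arm:
  increments:
    - [[0,0,-0.02],0,-1]
    - [[0,0,-0.03],0,-1]
    - [[0.036,-0.0115,-0.01],0,0]
    - [[0.036,-0.0115,0],0,0]
    - [[0.036,-0.0115,0],0,0]
    - [[0.036,-0.0115,0],0,0]
    - [[0.036,-0.0115,0],0,0]
    - [[0.036,-0.0115,0],0,0]

```text
time_s: 5.7
tcp_pos: [0.5386, 0.0403, 0.1418]
tcp_rot: [179.8, -0.3, 67.8]
contact_force: [0.6, 0.0, -0.7]
opening: 0.384
```

>>> move_arm:
  increments:
    - [[0.036,-0.0115,0],0,0]
    - [[0.036,-0.0115,0],0,0]
    - [[0.036,-0.0115,0],0,0]
    - [[0.036,-0.0115,0],0,0]
    - [[0.036,-0.0115,0],0,0]
    - [[0,0,0],-5,0]
    - [[0,0,0],-5,0]
    - [[0,0,0],0,0]

```text
time_s: 6.37
tcp_pos: [0.5453, 0.2596, 0.1387]
tcp_rot: [-179.8, -0.8, 79.7]
contact_force: [-0.2, 1.0, -0.1]
opening: 0.503
```

>>> move_arm:
  increments:
    - [[0.022,-0.0015,0.01],1,0]
    - [[0.022,-0.002,0.01],0,0]
    - [[0,0,0.015],0,0]
    - [[0,0,0.01],0,0]
    - [[0,0,0],0,0]

```text
time_s: 6.78
tcp_pos: [0.5496, 0.3044, 0.0916]
tcp_rot: [-179.6, -0.8, 77.9]
contact_force: [-1.0, -0.6, 0.2]
opening: 0.498
```

```bash
python3 look.py g1 side 205,80,325,200 5
```

```text
6.8333 [0.55   0.3038 0.0923] [-179.69   -0.79   77.85] [-0.06 -0.37 -0.23] 0.5014061964385967
```

View pics/g1.png

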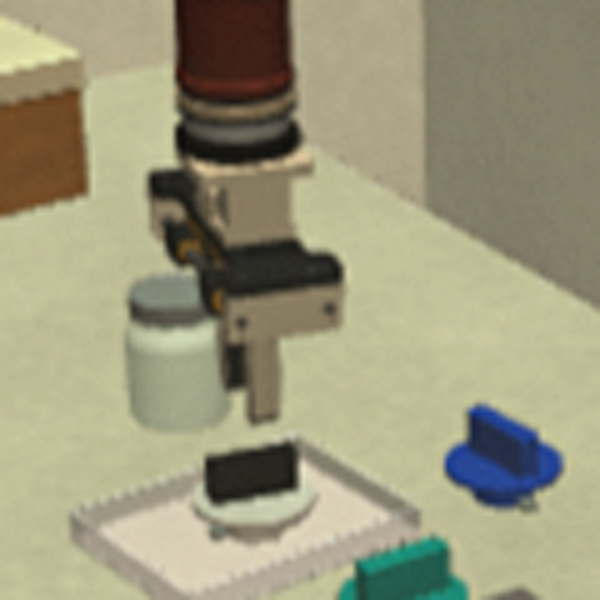

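>>> move_arm:
  increments:
    - [[0,0,0.016],0,0]
    - [[0,0,0.016],0,0]
    - [[0,0,0.014],0,0]
    - [[0,0,0.008],0,0]
    - [[0,0,0],0,0]

```text
time_s: 7.25
tcp_pos: [0.554, 0.3, 0.0406]
tcp_rot: [179.9, -0.9, 77.2]
contact_force: [-1.1, 0.3, 0.1]
opening: 0.503
```

>>> move_arm:
  increments:
    - [[0.0026,-0.0045,0.004],-1.2,0]
    - [[0,0,0.003],0,0]
    - [[0,0,0],0,0]

```text
time_s: 7.5
tcp_pos: [0.5517, 0.3028, 0.0352]
tcp_rot: [179.8, -0.9, 78.3]
contact_force: [1.3, -0.2, 0.2]
opening: 0.5
```

```bash
python3 look.py g2 side 205,80,325,200 5
```

```text
7.55 [0.5516 0.3033 0.0355] [179.76  -0.98  78.36] [0.46 0.62 0.9 ] 0.5044466406105759
```

View pics/g2.png

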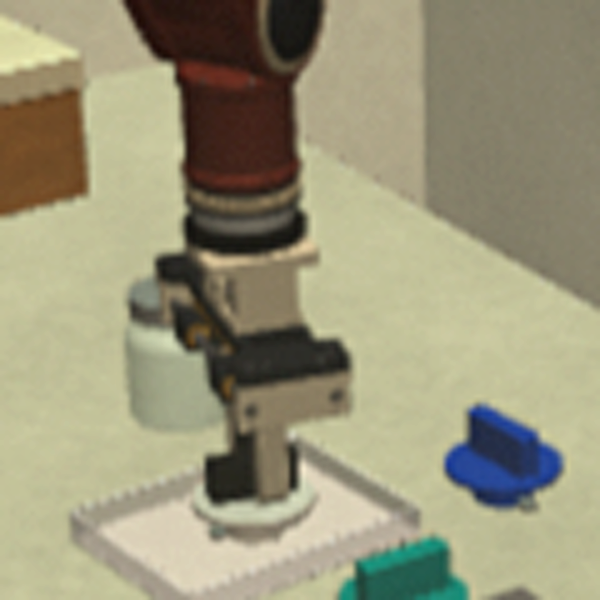

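>>> move_arm:
  increments:
    - [[0,0,0.003],0,0]
    - [[0,0,0],0,-1]
    - [[0,0,0],0,-1]
    - [[0,0,0],0,-1]
    - [[0,0,0],0,-1]
    - [[0,0,0],0,-1]
    - [[0,0,0],0,-1]
  force: 30

```text
time_s: 8.13
tcp_pos: [0.5528, 0.3037, 0.0345]
tcp_rot: [179.6, -1.1, 78.4]
contact_force: [0.4, -0.0, -0.5]
opening: 0.17
```

```bash
python3 look.py g3 side 205,80,325,200 5; python3 - <<'E'
from h import *
from cell import get_state
import cv2
s=get_state();p=s["tcp_pos"];yaw=np.radians(s["tcp_rot"][2]);
def proj(n,P):
    c=C[n];T=np.linalg.inv(c["world_from_camera"]);q=c["K"]@(T[:3,:3]@P+T[:3,3]);return q[:2]/q[2]
ux=np.array([np.cos(yaw),np.sin(yaw),0]);uy=np.array([ux[1],-ux[0],0])
for l in(-.03,.03):
  for h in (.029,.059):
    u=proj("side",np.array([p[0],p[1],h])+l*uy-.008*ux);print("bar corner",l,h,u,(u-[205,80])*5)
E
```

```text
8.1833 [0.5528 0.3037 0.0345] [179.6   -1.09  78.36] [-0.18 -1.05  1.56] 0.17051486451804765
bar corner -0.03 0.029 [248.28385716 180.59613424] [216.4192858  502.98067119]
bar corner -0.03 0.059 [247.75773678 172.27628498] [213.78868391 461.38142489]
bar corner 0.03 0.029 [266.09022146 177.32921975] [305.4511073  486.64609873]
bar corner 0.03 0.059 [265.73951346 169.09002691] [303.69756732 445.45013456]
```

View pics/g3.png

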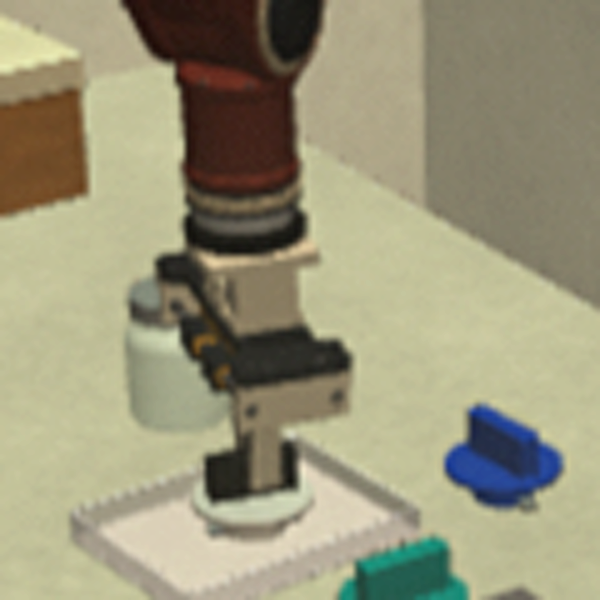

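>>> move_arm:
  increments:
    - [[0,0,-0.01],0,-1]
    - [[0,0,-0.02],0,-1]
    - [[0,0,-0.03],0,-1]
    - [[0,0,-0.03],0,-1]
    - [[0,0,-0.02],0,-1]
    - [[0,0,0],0,-1]

```text
time_s: 8.68
tcp_pos: [0.5498, 0.3015, 0.1485]
tcp_rot: [179.9, -0.9, 78.4]
contact_force: [0.8, 0.2, -0.2]
opening: 0.171
```

```bash
python3 look.py g4 side 205,50,325,170 5
```

```text
8.7333 [0.549  0.3012 0.1467] [-180.     -0.82   78.38] [-0.21 -0.02  0.37] 0.1694492736289286
```

View pics/g4.png

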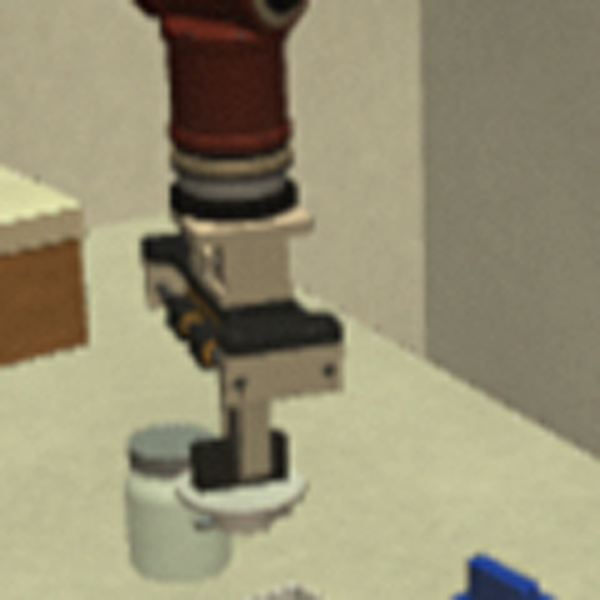

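>>> move_arm:
  increments:
    - [[-0.02,0.0025,0],0,-1]
    - [[-0.034,0.0043,0],0,-1]
    - [[-0.034,0.0043,0],0,-1]
    - [[-0.034,0.0043,0],0,-1]
    - [[-0.034,0.0043,0],0,-1]
    - [[-0.034,0.0043,0],0,-1]
    - [[-0.034,0.0043,0],0,-1]
    - [[-0.034,0.0043,0],0,-1]

```text
time_s: 9.4
tcp_pos: [0.5212, 0.0453, 0.1301]
tcp_rot: [-179.0, -1.0, 79.7]
contact_force: [0.1, 0.3, -0.9]
opening: 0.171
```

>>> move_arm:
  increments:
    - [[-0.03,0.0043,0],0,-1]
    - [[0,0,0],-5,-1]
    - [[0,0,0],-5,-1]
    - [[0,0,0],0,-1]

```text
time_s: 9.73
tcp_pos: [0.5134, -0.0005, 0.1229]
tcp_rot: [-178.3, -0.7, 89.0]
contact_force: [0.0, 0.1, -1.0]
opening: 0.171
```

>>> move_arm:
  increments:
    - [[-0.0085,0.0113,0],-1,-1]
    - [[0,0,0],0,-1]
    - [[0,0,0],0,-1]

```text
time_s: 9.98
tcp_pos: [0.5216, -0.0083, 0.119]
tcp_rot: [-177.9, -0.8, 89.7]
contact_force: [-0.6, -0.1, -0.8]
opening: 0.168
```

```bash
python3 look.py b1 side 250,120,370,240 5; python3 look.py b1t top 290,185,380,265 6
```

```text
10.0333 [ 0.5218 -0.0086  0.119 ] [-177.93   -0.8    89.77] [ 0.03 -0.84 -0.69] 0.1707756085042627
10.0833 [ 0.5218 -0.0084  0.1194] [-177.96   -0.8    89.81] [ 0.01  0.65 -0.14] 0.16776319336858253
```

View pics/b1.png

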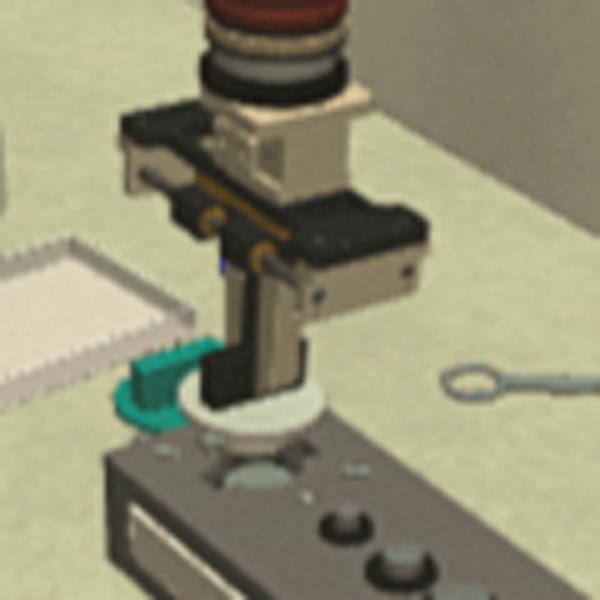

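View pics/b1t.png

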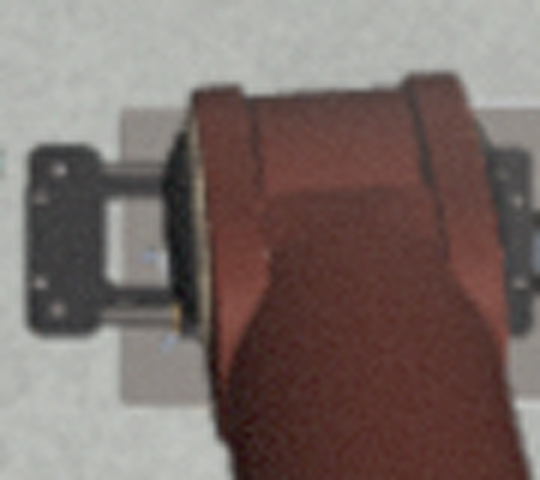

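```bash
cat > fl.py <<'E'
import sys
from h import *
def proj(n,P):
    c=C[n];T=np.linalg.inv(c["world_from_camera"]);q=c["K"]@(T[:3,:3]@np.array(P)+T[:3,3]);return q[:2]/q[2]
if __name__=="__main__":
    im=cv2.imread(sys.argv[1]).astype(int)
    for v in range(194,208): print(v,im[v,284:320].sum(1)//3)
    print(proj("side",[.5218,-.0084,.1137]),proj("side",[.5178,-.0084,.1137]))
E
python3 fl.py pics/b1_full.png
```

```text
194 [ 45  43  45  64  92  94  37  20  22  23  22  24  21  22  23  23  26  42
  57  63  76  73  74  74  75  61  44  99 121 119 118 119 118 118 118 118]
195 [ 44  44  64 102 125 115  38  18  21  22  22  25  22  22  23  21  26  43
  58  64  77  75  73  74  71  51  47 107 123 121 118 119 119 118 119 119]
196 [ 45  56  95 126 132 115  36  18  23  24  23  22  22  22  23  21  27  45
  58  64  76  73  69  65  53  36  59 119 129 124 119 117 115 116 118 119]
197 [ 44  70 120 130 129 114  33  18  21  24  23  23  22  22  22  21  28  46
  56  58  67  58  52  49  52  65 100 130 133 129 123 117 116 115 116 119]
198 [ 43  75 130 130 129 111  31  17  21  22  24  22  22  23  20  19  23  42
  49  50  60  62  84  94 102 113 133 133 134 132 127 114 114 116 116 117]
199 [ 43  72 124 129 128 110  36  16  19  22  23  21  18  20  19  23  34  52
  67  90  99 107 127 130 131 130 132 131 132 134 127 109 116 117 117 117]
200 [ 46  73 112 129 128 115  62  27  17  20  19  20  29  39  54  78  90  99
 110 130 129 128 129 129 130 129 130 129 131 134 126 109 118 119 119 118]
201 [ 55  70  89 121 129 125 107  78  32  3
[... 333 characters left out ...]
26
 125 126 126 129 129 129 129 130 130 128 117  92  65  64  70  85 107 117]
204 [ 65  67  65  63  64  73  97 108 119 127 128 128 127 127 128 126 126 126
 127 127 127 129 128 130 132 126 118 106  87  69  65  68  68  70  79  96]
205 [ 66  70  69  68  67  66  67  75  93 104 110 116 122 126 127 130 130 128
 126 128 126 126 122 117 112 105  91  72  70  65  68  69  68  67  67  72]
206 [ 69  69  69  71  71  66  65  73  80  76  79  87  98 107 110 110 112 111
 110 110 108 108 102  88  80  75  70  66  69  69  70  70  68  69  70  68]
207 [70 70 70 69 69 64 71 87 88 81 79 71 76 79 82 81 82 84 82 81 80 82 79 73
 66 58 60 62 71 70 69 69 69 70 69 69]
[301.86780833 198.16378431] [300.62490861 198.58163047]
```

```bash
python3 - <<'E'
from fl import *
for n,p in dict(small=[.5226,-.089,.084],med=[.523,-.1374,.084],large=[.5236,-.1857,.084],bay=[.5212,-.009,.07],ribA=[.5583,-.0459,.073],ribB=[.4851,.0271,.073],cap=[.5498,.3036,.029]).items():
    u=proj("side",p);print(n,u.round(2),"c3:",((u-[215,155]+.5)*5-.5).round(0))
s=cv2.imread("pics/side0.png").astype(int).sum(2)//3
for v in range(181,190):print(v,s[v,238:274])
print()
for v in range(206,224):print(v,s[v,288:316])
m=s<33
for a in blobs(m,(310,215,355,255)):print(a[:3])
E
```

```text
small [319.34 220.9 ] c3: [524. 332.]
med [330.56 229.46] c3: [580. 374.]
large [342.44 238.45] c3: [639. 419.]
bay [301.83 212.17] c3: [436. 288.]
ribA [320.79 213.16] c3: [531. 293.]
ribB [283.53 209.35] c3: [345. 274.]
cap [255.7  178.14] c3: [206. 118.]
181 [121 128 129 128 122 101  94 116 117 101  93  95 108 119 119 118 119 119
 121 122 122 122 120 122 122 122 121 114  95 100 126 129 128 127 127 129]
182 [127 126 125 128 128 113  75  91 108 120 120 122 121 119 118 118 118 119
 118 120 121 121 122 122 121 116 102  89  86 117 128 128 127 128 127 127]
183 [126 127 126 127 127 123  99  83  85  97 107 115 120 120 119 119 117 120
 119 122 123 122 117 110 101  91  75  86 107 128 130 128 128 127 128 128]
184 [126 127 127 127 128 129 125 113  96  76  80  92 100 102 103 102 104 104
 105 105 104 104  96  82  74  77  84 114 127 130 128 129 129 128 127 126]
185 [128 127 126 127 127 128 129 124 109  80  72  74  67  67  74  76  76  78
  78  77  76  75  74  72  92 106 116 129 129 127 128 126 128 128 127 129]
186 [126 127 128 126 127 128 128 125 106  68  67  69  64  61  66  70  73  75
  75  75  
[... 1783 characters left out ...]
8 63 64]
220 [65 65 63 66 65 65 62 64 64 65 66 64 63 64 64 64 65 65 65 64 64 61 64 78
 72 62 65 64]
221 [65 64 66 64 64 63 65 64 64 64 64 65 65 64 65 63 64 64 64 64 64 64 63 64
 64 64 65 66]
222 [64 64 65 64 66 63 64 64 64 64 65 64 65 63 66 64 65 63 64 64 64 64 63 64
 64 65 63 51]
223 [66 65 65 65 64 65 64 63 64 64 64 64 63 64 63 64 64 64 64 64 64 64 64 65
 65 61 47 28]
(np.int32(38), array([318.42, 225.92]), array([314, 223,  10,   6], dtype=int32))
(np.int32(53), array([329.23, 234.87]), array([323, 231,  14,   8], dtype=int32))
(np.int32(71), array([341.03, 244.52]), array([333, 239,  18,  10], dtype=int32))
(np.int32(25), array([314.52, 250.28]), array([310, 246,  11,   9], dtype=int32))
```

>>> move_arm:
  increments:
    - [[-0.0005,0.004,0],0,-1]
    - [[0,0,0.004],0,-1]
    - [[0,0,0],0,-1]

```text
time_s: 10.33
tcp_pos: [0.5251, -0.0065, 0.1147]
tcp_rot: [-177.9, -0.9, 89.9]
contact_force: [-0.5, 0.7, -0.8]
opening: 0.172
```

```bash
python3 look.py b2 side 250,120,370,240 5; python3 - <<'E'
import cv2
im=cv2.imread("pics/b2_full.png").astype(int)
for v in range(197,222): print(v,im[v,282:322].sum(1)//3)
E
```

```text
10.3833 [ 0.5255 -0.0064  0.1151] [-177.97   -0.86   89.92] [ 0.    0.18 -0.88] 0.17039525534436678
197 [ 46  45  44  43  65 109 131 131 112  30  18  20  24  22  23  23  23  22
  22  29  51  59  62  76  70  65  61  47  33  76 133 130 124 117 115 117
 116 118 119 119]
198 [ 47  46  43  46  79 128 130 130 112  29  18  20  23  24  24  22  23  21
  22  30  49  54  55  61  54  50  59  63  89 110 134 133 127 122 115 115
 116 118 119 118]
199 [ 45  44  42  48  82 129 129 129 111  27  17  21  23  23  22  22  21  18
  18  25  42  50  54  63  82  93 102 110 131 132 133 133 131 125 111 116
 117 116 118 118]
200 [ 47  46  46  54  81 128 129 129 111  28  16  19  22  21  18  18  19  23
  30  45  63  92  98 106 123 130 130 130 132 130 133 132 133 125 104 117
 119 119 119 118]
201 [ 56  57  57  62  77 115 129 130 114  58  27  17  18  20  26  33  47  67
  89  99 108 130 130 129 130 130 130 129 130 130 129 132 134 122  98 120
 121 121 120 121]
202 [ 66  65  65  64  69  90 118 130 125 106  79  38  41  57  84  92 100 112
 128 127 128 129 129 128 129 128 129 126 128 130 130 133 128 100  87 108
 123 123 1
[... 1925 characters left out ...]
 87 87 87 84 83
 83 79 74 70 69 69 69 69 69 69 71 70 69 70 70 69]
217 [72 69 70 70 71 70 71 71 72 69 58 46 56 76 74 71 73 77 78 78 78 78 77 75
 73 70 69 69 68 70 68 68 70 69 69 69 70 69 70 69]
218 [71 70 70 69 71 70 71 70 71 71 68 64 69 71 70 70 69 68 69 69 69 69 69 70
 70 68 69 71 79 85 73 63 68 70 70 69 68 69 69 70]
219 [67 71 72 70 70 70 69 70 69 70 71 70 70 70 70 69 69 69 69 69 70 68 69 71
 70 69 69 70 81 99 80 62 66 70 69 69 70 70 69 68]
220 [56 68 72 70 70 71 70 71 71 69 71 69 69 70 68 69 69 70 69 70 70 71 69 71
 69 70 69 66 68 85 77 68 69 70 70 70 71 74 72 70]
221 [40 55 66 71 72 71 70 70 70 71 70 69 69 71 69 69 70 69 69 69 69 70 68 69
 69 69 69 68 67 68 70 70 72 70 69 72 78 79 78 74]
```

View pics/b2.png

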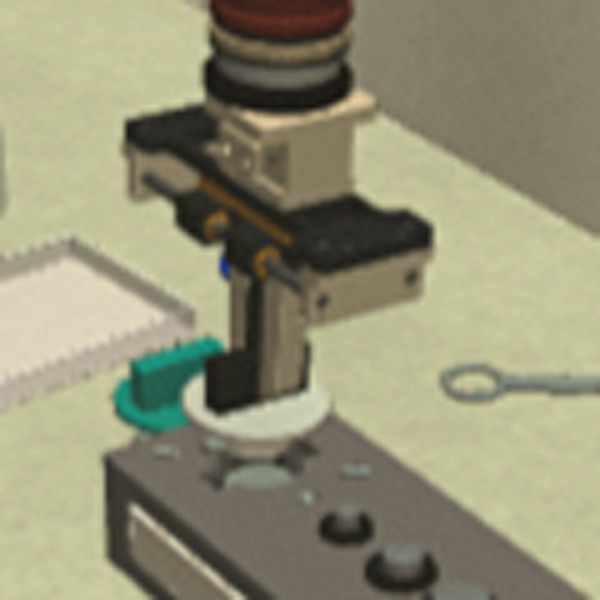

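>>> move_arm:
  increments:
    - [[-0.0035,0.002,0.003],0,-1]
    - [[-0.001,0,0.004],0,-1]
    - [[0,0,0],0,-1]

```text
time_s: 10.63
tcp_pos: [0.5275, -0.0105, 0.1076]
tcp_rot: [-178.0, -0.9, 90.0]
contact_force: [-0.6, 1.0, -1.3]
opening: 0.168
```

>>> move_arm:
  increments:
    - [[0.001,-0.0005,0.004],0,-1]
    - [[0,0,0.004],0,-1]
    - [[0,0,0],0,-1]

```text
time_s: 10.88
tcp_pos: [0.5265, -0.0097, 0.0986]
tcp_rot: [-178.0, -0.9, 89.9]
contact_force: [-0.7, -0.1, -1.4]
opening: 0.17
```

```bash
python3 look.py b3 side 270,160,350,240 7
```

```text
10.9333 [ 0.5266 -0.0096  0.0989] [-177.99   -0.87   89.93] [ 0.2   0.36 -1.03] 0.17375697893704378
```

View pics/b3.png

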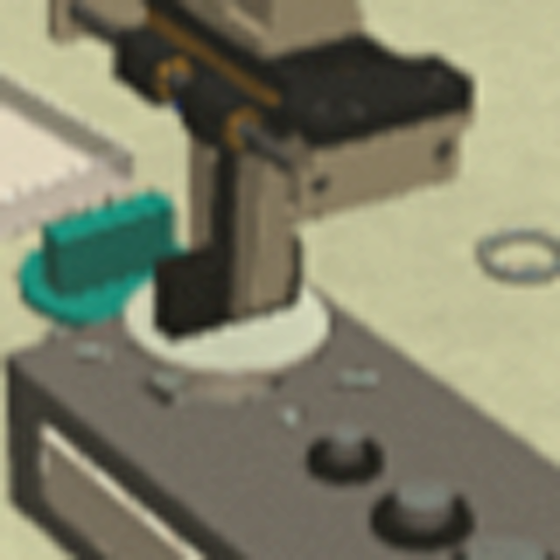

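>>> move_arm:
  increments:
    - [[0,0,0.004],0,-1]
    - [[0,0,0.003],0,-1]
    - [[0,0,0],0,-1]

```text
time_s: 11.18
tcp_pos: [0.5265, -0.0094, 0.0913]
tcp_rot: [-178.0, -0.9, 89.9]
contact_force: [-1.3, 0.6, -1.6]
opening: 0.17
```

>>> move_arm:
  increments:
    - [[0,0,0.004],0,-1]
    - [[0,0,0.003],0,-1]
    - [[0,0,0],0,-1]

```text
time_s: 11.43
tcp_pos: [0.5269, -0.0094, 0.0848]
tcp_rot: [-178.1, -0.9, 89.9]
contact_force: [-1.8, 0.6, 4.4]
opening: 0.172
```

Spring contact is felt at about 4–5 N. I'll keep going down in small steps to flush.

>>> move_arm:
  increments:
    - [[0,0,0.003],0,-1]
    - [[0,0,0.001],0,-1]

```text
time_s: 11.6
tcp_pos: [0.5269, -0.0094, 0.0821]
tcp_rot: [-178.1, -0.8, 89.9]
contact_force: [-2.4, 0.3, 9.6]
opening: 0.175
```

>>> move_arm:
  increments:
    - [[0,0,0.002],0,-1]

```text
time_s: 11.68
tcp_pos: [0.5268, -0.0093, 0.0818]
tcp_rot: [-178.1, -0.8, 89.9]
contact_force: [-5.8, 0.6, 19.9]
opening: 0.172
```

>>> move_arm:
  increments:
    - [[-0.0003,0,0.0015],4,-1]
    - [[-0.0003,0,0.0015],4,-1]
    - [[-0.0003,0,0.0015],4,-1]

```text
time_s: 11.93
tcp_pos: [0.5274, -0.0087, 0.0818]
tcp_rot: [-178.2, -0.6, 77.8]
contact_force: [-4.2, -0.3, 13.0]
opening: 0.168
```

>>> move_arm:
  increments:
    - [[-0.001,0,0.0018],4,-1]
    - [[-0.001,0,0.0018],4,-1]
    - [[-0.001,0,0.0018],4,-1]
    - [[-0.0005,0,0.0018],0,-1]

```text
time_s: 12.27
tcp_pos: [0.5268, -0.0097, 0.0817]
tcp_rot: [-178.3, -0.3, 65.7]
contact_force: [-4.2, -0.2, 13.5]
opening: 0.167
```

```bash
python3 look.py t1 side 270,160,350,240 7
```

```text
12.3167 [ 0.5268 -0.0097  0.0817] [-178.32   -0.31   65.75] [-3.4   0.29 13.45] 0.1689267173269692
```

View pics/t1.png

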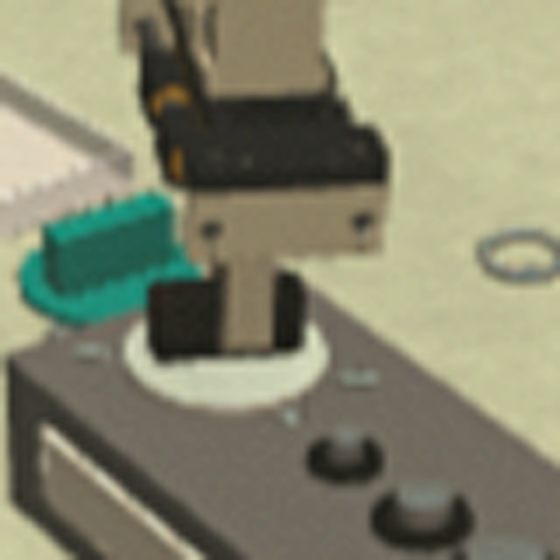

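>>> move_arm:
  increments:
    - [[-0.0008,0,0.0018],4,-1]
    - [[-0.0008,0,0.0018],4,-1]
    - [[-0.0008,0,0.0018],4,-1]
    - [[-0.0008,0,0.0018],4,-1]
    - [[0,0,0.0018],0,-1]

```text
time_s: 12.73
tcp_pos: [0.5261, -0.0109, 0.0815]
tcp_rot: [-178.5, -0.1, 49.7]
contact_force: [-4.2, -0.5, 13.6]
opening: 0.168
```

>>> move_arm:
  increments:
    - [[-0.0006,0,0.0018],2.5,-1]
    - [[-0.0005,0,0.0018],2,-1]
    - [[0,0,0.0018],0,-1]

```text
time_s: 12.98
tcp_pos: [0.5259, -0.0111, 0.0815]
tcp_rot: [-178.7, -0.1, 45.4]
contact_force: [-3.7, 0.2, 15.8]
opening: 0.169
```

```bash
python3 look.py t2 side 270,160,350,240 7; python3 look.py t2t top 290,185,380,265 6
```

```text
13.0333 [ 0.5259 -0.0111  0.0814] [-1.7867e+02 -1.3000e-01  4.5410e+01] [-4.79  0.29 14.46] 0.17149176268333316
13.0833 [ 0.5259 -0.0111  0.0814] [-1.7867e+02 -1.3000e-01  4.5410e+01] [-4.49  0.72 13.73] 0.1682610060088361
```

View pics/t2.png

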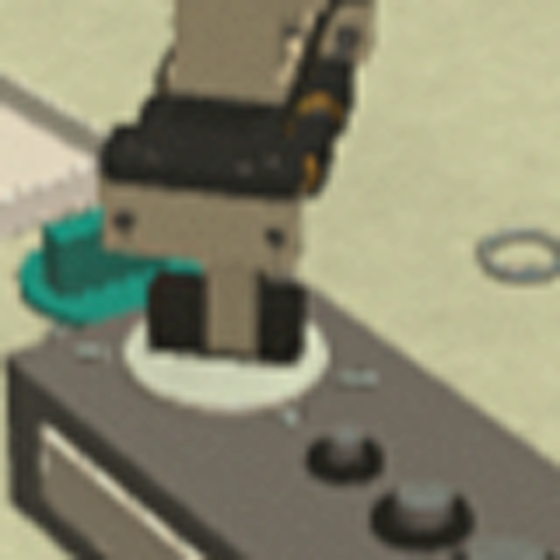

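View pics/t2t.png

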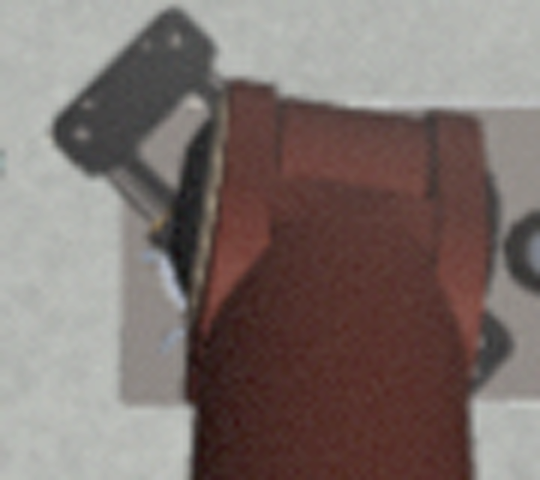

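```bash
python3 - <<'E'
from fl import *
f=lambda u:((u-[270,160]+.5)*7-.5).round(0)
for a in(-24,-38,-45,-52):
    r=np.radians(a);d=np.array([np.cos(r),np.sin(r)]);n=np.array([d[1],-d[0]]);c=np.array([.5212,-.009])
    print(a,[(z,[f(proj("side",[*(c+l*d+.008*n),z])) for l in(-.03,.03)]) for z in(.076,.106)])
for n,p in dict(A=(.5212+.0368,-.009-.0368,.073),B=(.5212-.0368,-.009+.0368,.073)).items():print(n,f(proj("side",p)))
im=cv2.imread("pics/t2_full.png").astype(int).sum(2)//3
for v in range(196,214):print(v,im[v,286:320])
E
```

```text
-24 [(0.076, [array([152., 373.]), array([305., 359.])]), (0.106, [array([151., 306.]), array([306., 292.])])]
-38 [(0.076, [array([147., 363.]), array([302., 369.])]), (0.106, [array([146., 296.]), array([302., 302.])])]
-45 [(0.076, [array([146., 358.]), array([298., 374.])]), (0.106, [array([145., 291.]), array([299., 307.])])]
-52 [(0.076, [array([146., 353.]), array([293., 378.])]), (0.106, [array([145., 286.]), array([294., 311.])])]
A [358. 375.]
B [ 95. 348.]
196 [ 49  53  59  60  62  65  66  67  72  75  73  75  76  78  76  77  77  76
  76  76  77  77  76  70  76  78  85 110 120 120 117 116 117 119]
197 [ 44  44  45  43  45  46  46  50  64  69  69  73  77  79  74  74  75  72
  73  76  75  75  74  70  78  81  98 120 120 118 115 115 116 118]
198 [ 44  43  45  46  48  52  43  41  52  53  52  55  63  68  70  72  70  70
  70  72  64  60  71  68  75  81 102 120 120 118 114 116 116 117]
199 [ 47  48  57  57  57  53  33  24  28  28  28  29  38  53  72  72  71  72
  71  67  54  37  55  59  63  71  96 113 121 119 117 117 116 117]
200 [ 58  58  64  67  61  40  24  23  23  24  23  22  25
[... 1177 characters left out ...]
25 130 114  58  28  24  24  22  23  22  23  40  63  63  63  65
  69  67  49  21  18  22  21  16  25  73 134 129 105  69  68  70]
210 [ 68  86 130 130 120  96  89  88  83  63  63  59  42  39  48  47  46  51
  51  53  45  19  17  18  18  16  39  91 133 134 119  70  68  68]
211 [ 69  79 117 129 128 126 129 130 124 110 109 108  95  91  93  92  90  84
  68  69  66  46  41  32  31  36  70 119 134 132 116  71  66  69]
212 [ 67  70  92 124 129 128 127 128 126 125 127 127 128 129 130 131 130 125
 112 112 110 100  99  94  93  97 112 133 134 126  98  69  69  71]
213 [ 68  65  71 108 128 129 127 127 124 124 124 125 128 127 129 130 129 129
 129 131 130 131 132 133 136 135 135 135 130 112  76  69  74  83]
```

```bash
python3 - <<'E'
import cv2
a=cv2.imread("pics/top0.png");b=cv2.imread("pics/t2t_full.png")
d=cv2.absdiff(a,b).max(2)
for n,(x0,y0,x1,y1) in dict(jar=(120,180,165,220),opener=(285,110,325,160),headlamp=(350,120,390,150),carab=(460,210,490,252),blue=(215,138,255,178),turq=(256,192,295,232)).items():print(n,d[y0:y1,x0:x1].max(),(d[y0:y1,x0:x1]>25).sum())
from cell import *
s=get_state();print(s["time_s"],s["tcp_pos"],s["tcp_rot"],s["contact_force"],s["opening"])
print(hand_in())
E
```

```text
jar 11 0
opener 11 0
headlamp 12 0
carab 12 0
blue 12 0
turq 11 0
13.0833 [ 0.52590612 -0.01113196  0.08143459] [-1.78665343e+02 -1.26763171e-01  4.54094017e+01] [-4.48751772  0.72099095 13.72919854] 0.1682610060088361
the job is handed in; nothing more can be done
None
```

I did the whole job and handed it in at 13.1 s, with the arm still gripping the cap and holding it flush on the marks. No verdict was reported.

- **Keys:** I pressed small, medium and large in that order. Each stopped at about z = 0.078 m, its bottom stop, with 41, 21 and 30 N. That is well above the 5 N needed. The small key's 41 N was higher than I intended. It came from the closed fingertips, not the arm or gripper body.
- **Cap:** I took the black-barred cap from the tray, put its lugs in the slots and pushed it flush against the spring. I then turned it 45 degrees clockwise under a steady push of about 14 N.
- **Last checks:**
  - The tool yaw was 45.4 degrees, so the bar lay at about -44.6. The ribs measured -44.9, and the bar's edge in the side view gave about -44.5.
  - The height was steady at flush, and the gripper opening of about 15.6 mm matched the 16 mm bar.
  - The jar, headlamp, opener, carabiner and both look-alikes had not moved in the top view.
- **Disagreements:**
  - The side camera was about half a pixel off the top camera.
  - The cap sat about 3 to 5 mm off-centre in the grip, which I allowed for when inserting and turning it.
  - The tool was tilted about 1.3 degrees at the end.

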